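Clamp a phone in the repair jig

TASK

The phone lies loose on the aluminium repair jig. Slide it gently along the bed until its long edge is flush against the long side fence and its end is flush against the adjustable end stop, then push the upright clamp handle past its centre so that the clamp snaps over and its rubber toe holds the phone down. Never push hard on the phone or the handle (always well under 30 N), and leave the other things on the bench where they are.

Things in the scene. Friction and masses are not known exactly. Their poses are not given: they have to be found in the camera images.
- jig: Fixed aluminium repair jig: bed 250 mm (x) by 160 mm (y), flat top 12 mm above the bench. Origin under the bed at bench level, 65 mm in from its -y edge; x along the bed, y across it towards the side fence and clamp, z up.
- fence (a point): Side fence: dark steel bar on the bed, 160 mm long (along jig x), 10 mm thick, 6 mm high. The point is the middle of its face's lower edge, at jig x -20, y +35, z +12 mm; the face looks to the jig's -y. Axes as the jig's.
- slot (a point): Middle of the end stop's setting range, on the bed at jig x +92, y 0, z +12 mm; axes as the jig's. The stop, a dark steel block with a black thumb screw, is 14 mm thick (x), 50 mm wide, 8 mm high and stands rigid, its flat face looking to the jig's -x. Its face is set anew each time up to 12 mm either side of this point and the setting is not reported: find it by feel or sight.
- phone: The phone on the jig's bed: a slab 140 mm long (x), 68 mm wide (y), 10 mm thick, black glass up, about 190 g; origin in the centre of its underside, z up. It starts with its x within 4 degrees of the jig's x, its centre 9 to 19 mm short of flush with the side fence and 12 to 59 mm short of flush with the end stop. Other phones lie on the bench, not on the jig.
- handle (a point): Middle of the clamp handle's black rubber grip, an upright round grip 16 mm in diameter, 34 mm long, 62 mm from the pivot. Open, it leans 0.3 rad to the jig's +y (away from the phone), its middle 95 mm above the bench; pushed to -y it swings over to lean 0.25 rad to -y. Axes turn with the clamp.
- pivot (a point): The clamp's pivot, at jig x +20, y +62, z +36 mm, its axle along the jig's x. The two steel bracket cheeks around it are 36 mm apart over all in x, 30 mm in y (jig y +49 to +79) and reach 48 mm above the bench. The short arm with the rubber toe points to -y over the fence and comes down 6 mm inside the fence's face.
- clamp (a joint): Clamp angle, rad: 0 = open against its rest, growing as the handle is pushed to the jig's -y. A spring pushes it back to 0 until its centre at about 0.40, taking 5 to 6 N at the grip at first and less towards the centre; past it the spring throws it over. It rests at about 0.57 with the toe pressing about 5 N on the edge of a flush phone; with no phone under the toe it falls to 0.8.
Things that resemble listed ones, but are neither listed nor needed, are in the scene too. What is shaped like the phone but pink or purple is not meant.

How it is judged:
By the outcome, as a careful person would: the job done as asked, in the order asked, and still so for the second after the job is handed in, with the robot touching nothing.
It also fails if it takes over 67 s, if anything falls off the work surface, if the arm or the gripper's body presses on something with over 40 N, if the wrist force passes 120 N, or if a joint passes its speed limit or range.

ROBOT

A 6-joint arm with a two-finger parallel gripper is mounted at the origin on the work surface. World frame = base frame: x ahead of the robot, y to its left, z up, the work surface at z = 0. Lengths are in m, angles in rad, forces in N, time in s.
With the tool pointing down it reaches from about 0.4 to 0.825 m from the base axis. Payload 7 kg.
Tool frame: the origin (TCP) lies midway between the tips of the shut fingers; the grasp point (between the pads) lies 19 mm behind it; z points along the fingers, y is the line along which they close (so a half turn about z gives the same grasp; the last joint's range is limited). The gripper opens to 85 mm and grips with 20 to 120 N. Pads are 22 mm wide; open, the fingers measure 114 mm over their backs; the gripper's body (76 mm by 85 mm) begins 54 mm behind the grasp point. The pads swing forward as they close: fully open they stand 13 mm farther back than shut.
Start: joints at [-0.996, 0.359, 0.012, 0, -1.224, -0.288], TCP at [0.191, -0.647, 0.231] pointing down, gripper open.
Joint ranges: [-3.07, 3.07], [-1.43, 2.12], [-1.02, 1.25], [-3.03, 1.67], [-3.05, -0], [-3.03, 3.03]. Speed limits (rad/s): [2.39, 2.39, 3.01, 3.14, 3.14, 3.14].

INTERFACE

Orientations are given as [roll, pitch, yaw] about the fixed x, y, z axes, in that order (R = Rz(yaw) Ry(pitch) Rx(roll)).
In Python, from cell import ctrl gives the robot as it stands.
- The arm moves only by the shell command python3 -m handwheel 'ROWS' [FORCE]. ROWS is a JSON object of lists of equal length, an entry for each row: "slide": the shift along the tool's x, y, z in units of 25 mm (1.0 is 25 mm), a list of three; "twist": the turn, a rotation vector about the tool's x, y, z in units of 6 degrees (1.0 is 6 degrees), a list of three; "grip": the opening, from 0 (shut) to 1 (fully open). In form: {"slide": [[tx, ty, tz], ...], "twist": [[rx, ry, rz], ...], "grip": [grip, ...]}. A call has 1 to 20 rows; each row shifts and turns the commanded pose from where the row before left it, along the tool's axes as they then stand; what a row does not reach is not made up. A row lasts 1/10 s, in which the tool goes at most 50 mm and 8.59 degrees, less where a joint would pass 70% of its speed; a pose out of reach is approached as far as the arm can. A call is refused whole if a number of a shift passes 1 or a number of a turn 1, either way. A call with a gripper value outside its range is refused whole. The fingers move at their own pace and stop on an object; FORCE is the grip in N (left out, the last holds). Time passes only in rows, so rows that do not move let the fingers close. It gives the time, the measured TCP pose, the force, the opening and the grip force at its end, in the units of the state.
- ctrl.sense(): the state, without advancing time (a new reading comes with each control period).
- ctrl.read_camera(name): name is "scene" or "side" or "wrist"; returns (picture, depth): 480x640x3 uint8, blue, green, red; 480x640 float32, m along the optical axis (not along the pixel's ray), 0 where there is no reading.
- ctrl.camera_model(name): a dict with "fx", "fy", "cx", "cy" (pixels), "dist_coeffs" ([k1, k2, p1, p2, k3] as OpenCV has them; the pictures are not rectified), "view" (4x4, takes a point from world to camera coordinates); the wrist camera has in their place "T_tool_cam" (4x4, takes a point from camera to tool coordinates, whose origin is the TCP and whose axes are the flange's). Camera axes: x right, y down, z forward; pixel columns grow to the right and rows downward; lengths in m; the calibration is good to about 2 mm. A picture is of the moment at which its call begins: read the wrist's pose just before it. camera_model takes no time and is no camera call.
- ctrl.sign_off(): hands the job in; it is judged then, once.
The state is a dict: "clock": time; "joint_pos": joint angles; "qd": joint speeds; "joint_torque": joint torques, N m; "eef_pos": TCP position; "ee_rot": TCP orientation; "contact_force": force on the tool from outside, world axes, zero at the start; "moment": the same for the moment, N m; "grip_width": opening from 0.0 (shut) to 1.0 (fully open); "grasp_force": force on a finger pad.
Only numpy, scipy, OpenCV 4.12 (cv2) and the standard library are available. Lean on these libraries where they do the work, as an engineer would, in place of code of your own. Each camera call takes 0.05 s, during which the arm holds its last target. There are 200 camera calls.

## Working session

There is one attempt and no reset: what is moved stays moved. The work goes in short steps, Python scripts to look and compute and a shell command to move; the robot and the scene stay as the last step left them, time stands still between calls to the robot, and variables do not carry over. Pictures are saved under pics/ and viewed, at most 10 in all, crops included, and the job is handed in when it is done.

```bash
ls; mkdir -p pics; python3 - <<'E'
from cell import ctrl
import cv2,numpy as np
s=ctrl.sense();print({k:np.round(v,3).tolist() for k,v in s.items()})
ims=[]
for n in ("scene","side"):
    p,d=ctrl.read_camera(n);cv2.imwrite(f"pics/{n}0.png",p);np.save(f"pics/{n}0.npy",d)
    m=ctrl.camera_model(n);print(n,{k:np.round(v,4).tolist() for k,v in m.items()})
E
```

```text
pics
{'clock': 0.0, 'joint_pos': [-0.996, 0.359, 0.011, -0.0, -1.224, -0.288], 'qd': [-0.0, -0.001, 0.001, -0.0, -0.0, -0.001], 'joint_torque': [-0.001, -58.331, 29.341, 6.936, -0.006, 0.0], 'eef_pos': [0.191, -0.647, 0.23], 'ee_rot': [3.14, -0.0, -2.855], 'contact_force': [0.069, 0.55, 0.419], 'moment': [0.023, 0.005, 0.011], 'grasp_force': 0.0, 'grip_width': 1.001}
scene {'fx': 560.7909, 'fy': 560.7909, 'cx': 327.8781, 'cy': 233.9116, 'dist_coeffs': [0.0185, 0.0, 0.0, 0.0, 0.0], 'view': [[0.8526, 0.5224, 0.0143, -0.4525], [0.3436, -0.5397, -0.7685, -0.0511], [-0.3938, 0.6601, -0.6397, 1.0255], [0.0, 0.0, 0.0, 1.0]]}
side {'fx': 434.0142, 'fy': 434.0142, 'cx': 316.8521, 'cy': 238.7075, 'dist_coeffs': [-0.0643, 0.0, 0.0, 0.0, 0.0], 'view': [[0.981, -0.1936, 0.0128, -0.4604], [-0.1339, -0.7236, -0.677, 0.1758], [0.1403, 0.6625, -0.7358, 0.5903], [0.0, 0.0, 0.0, 1.0]]}
```

View pics/scene0.png

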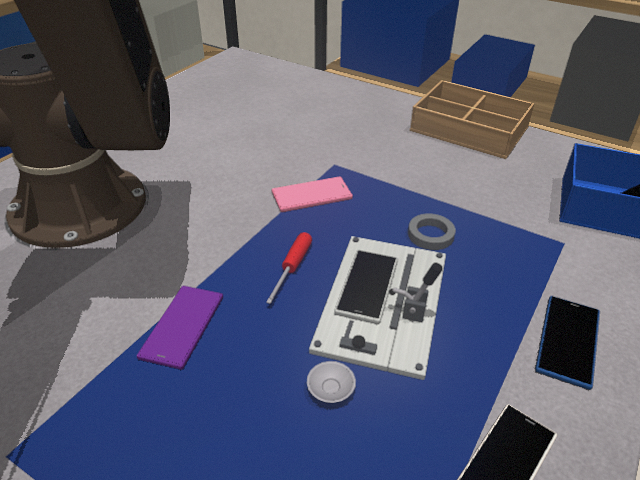

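View pics/side0.png

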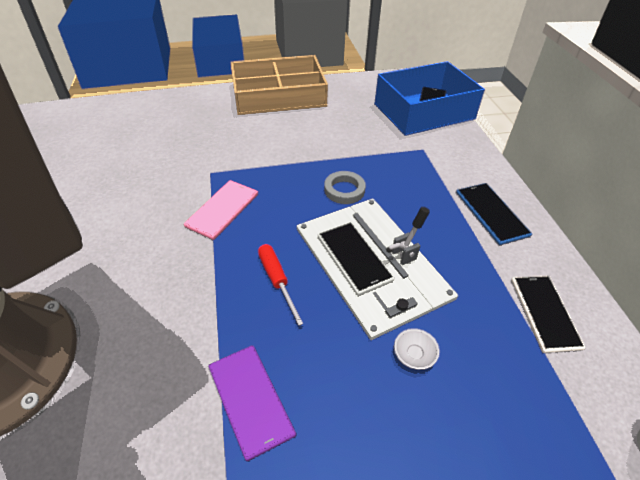

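The scene view shows the jig at about (380,305). The loose black phone on it is at (367,285), the stop with its thumb screw at (357,345), and the clamp at (415,300) with its grip at (433,273). The other black phones, at (568,340) and (510,445), lie on the bench, and the pink and purple slabs are decoys. That makes the phone on the bed the one meant. I'll check this in a crop and measure it.

```bash
cat > h.py <<'E'
import numpy as np,cv2
from cell import ctrl
def ray(n,uv,m=None,V=None):
    m=m or ctrl.camera_model(n);V=np.array(m["view"]) if V is None else V
    K=np.array([[m["fx"],0,m["cx"]],[0,m["fy"],m["cy"]],[0,0,1]])
    p=cv2.undistortPoints(np.array(uv,float).reshape(-1,1,2),K,np.array(m["dist_coeffs"])).reshape(-1,2)
    R=V[:3,:3];return -R.T@V[:3,3],np.c_[p,np.ones(len(p))]@R
def onplane(n,uv,z,m=None,V=None):
    o,d=ray(n,uv,m,V);return o+d*((z-o[2])/d[:,2])[:,None]
def atdepth(n,uv,D,V=None,m=None):
    o,d=ray(n,uv,m,V);return o+d*np.array([np.median(D[int(v)-1:int(v)+2,int(u)-1:int(u)+2]) for u,v in uv])[:,None]
E
python3 - <<'E'
from h import *
c={"scene":[(352,238),(447,253),(424,376),(311,352)],"side":[(298,226),(374,200),(458,294),(374,337)]}
for n in c:
    print(n,onplane(n,c[n],.012).round(4).tolist())
    D=np.load(f"pics/{n}0.npy")
    t={"scene":[(433,273),(367,285),(357,345),(330,340),(420,340)],"side":[(421,216),(355,258),(402,304)]}[n]
    print(atdepth(n,t,D).round(4).tolist())
a=cv2.imread("pics/scene0.png")[225:385,300:460];b=cv2.imread("pics/side0.png")[190:350,290:470]
cv2.imwrite("pics/crop1.png",cv2.resize(a,(800,600)[:1]*1+(0,) if 0 else (600,600),interpolation=cv2.INTER_CUBIC))
cv2.imwrite("pics/crop2.png",cv2.resize(b,(675,600),interpolation=cv2.INTER_CUBIC))
E
```

```text
scene [[0.471, 0.1753, 0.012], [0.6217, 0.2259, 0.012], [0.6889, -0.0176, 0.012], [0.5426, -0.0635, 0.012]]
[[0.6492, 0.0735, 0.104], [0.5506, 0.0802, 0.0229], [0.595, -0.0306, 0.0268], [0.5539, -0.0324, 0.0125], [0.6597, 0.0343, 0.0125]]
side [[0.47, 0.1756, 0.012], [0.6212, 0.217, 0.012], [0.6897, -0.0146, 0.012], [0.54, -0.062, 0.012]]
[[0.6439, 0.0756, 0.1023], [0.5472, 0.0773, 0.0226], [0.5917, -0.0253, 0.0277]]
```

View pics/crop1.png

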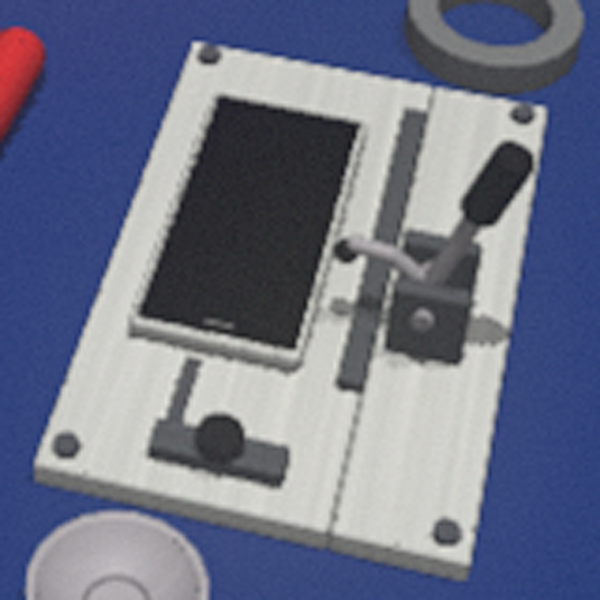

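The crop confirms it: the black phone on the white bed is at crop (250,220), the fence bar at (380,250), the stop at (215,445), and the clamp grip at (500,185), leaning away from the phone. I'll refine the jig pose next and get the wrist camera geometry for a closer look.

```bash
python3 - <<'E'
from h import *
uv=np.array([(195,42),(547,105),(470,566),(37,466)])/3.75+[300,225]
P=onplane("scene",uv,.012)[:,:2]
J=np.array([(-.125,-.065),(-.125,.095),(.125,.095),(.125,-.065)])
A,B=J-J.mean(0),P-P.mean(0)
th=np.arctan2((A[:,0]*B[:,1]-A[:,1]*B[:,0]).sum(),(A*B).sum())
R=np.array([[np.cos(th),-np.sin(th)],[np.sin(th),np.cos(th)]]);t=P.mean(0)-R@J.mean(0)
print(np.degrees(th),t,((J@R.T+t)-P).round(4).tolist())
q=np.array([(218,97),(368,122),(298,352),(133,320)])/3.75+[300,225]
print(((onplane("scene",q,.022)[:,:2]-t)@R).round(4))
print(((atdepth("scene",[(433,273)],np.load("pics/scene0.npy"))[:,:2]-t)@R).round(4))
m=ctrl.camera_model("wrist");print(m["fx"],m["cx"],m["cy"],np.round(m["T_tool_cam"],3))
v=np.array([.191,-.647]);c=R@[0.02,-.02]+t;print("delta",c,c-v)
E
python3 -m handwheel --help | head -5
```

```text
-73.69964405784725 [0.56509065 0.07762442] [[-0.0011, -0.0], [0.001, -0.0007], [0.001, 0.0009], [-0.001, -0.0002]]
[[-0.0798 -0.0436]
 [-0.0819  0.0215]
 [ 0.054   0.0179]
 [ 0.0554 -0.0463]]
[[0.0276 0.0796]]
351.5554326342683 320.0792331394835 238.27858567161877 [[ 0.001 -0.958 -0.285  0.072]
 [ 1.     0.001  0.001  0.   ]
 [-0.001 -0.285  0.958 -0.144]
 [ 0.     0.     0.     1.   ]]
delta [0.55150803 0.05281489] [0.36050803 0.69981489]invalid input: not JSON, or not a number
```

```bash
python3 -m handwheel '{"slide":[[-0.5,0.5,0],[-0.95,1,0],[-0.95,1,0],[-0.95,1,0],[-0.95,1,0],[-0.95,1,0],[-0.95,1,0],[-0.95,1,0],[-0.95,1,0],[-0.95,1,0],[-0.95,1,0],[-0.95,1,0],[-0.95,1,0],[-0.95,1,0],[-0.95,1,0],[-0.95,1,0],[-0.95,1,0],[-0.95,1,0],[-0.95,1,0],[-0.95,1,0]],"twist":[[0,0,0],[0,0,0],[0,0,0],[0,0,0],[0,0,0],[0,0,0],[0,0,0],[0,0,0],[0,0,0],[0,0,0],[0,0,0],[0,0,0],[0,0,0],[0,0,0],[0,0,0],[0,0,0],[0,0,0],[0,0,0],[0,0,0],[0,0,0]],"grip":[0,0,0,0,0,0,0,0,0,0,0,0,0,0,0,0,0,0,0,0]}' 20
python3 -m handwheel '{"slide":[[-0.9,1,0],[-0.9,1,0],[-0.8,0.9,0],[-0.4,0.5,0],[0,0,0],[0,0,0]],"twist":[[0,0,0],[0,0,0],[0,0,0],[0,0,0],[0,0,0],[0,0,0]],"grip":[0,0,0,0,0,0]}'
python3 - <<'E'
from h import *
from scipy.spatial.transform import Rotation as Ro
s=ctrl.sense();p,d=ctrl.read_camera("wrist")
cv2.imwrite("pics/w1.png",p);np.savez("pics/w1.npz",d=d,e=s["eef_pos"],r=s["ee_rot"])
print(s["eef_pos"],s["ee_rot"],s["contact_force"],s["joint_pos"])
E
```

```text
clock: 2.1
eef_pos: [0.4976, -0.0469, 0.2313]
ee_rot: [3.141, 0.0, -2.854]
contact_force: [1.1, -0.5, -0.2]
grip_width: 0.001
grasp_force: 0.0
clock: 2.7
eef_pos: [0.545, 0.0541, 0.231]
ee_rot: [3.142, -0.001, -2.854]
contact_force: [-0.1, -0.4, -0.4]
grip_width: -0.002
grasp_force: 0.0
[0.5450366  0.0540801  0.23099181] [ 3.14157941e+00 -8.78035962e-04 -2.85417375e+00] [-0.10948632 -0.44186032 -0.41549908] [ 4.56549010e-01  1.50485093e-01 -2.70083708e-01 -1.76132999e-04
 -1.15109081e+00 -1.73985459e+00]
```

View pics/w1.png

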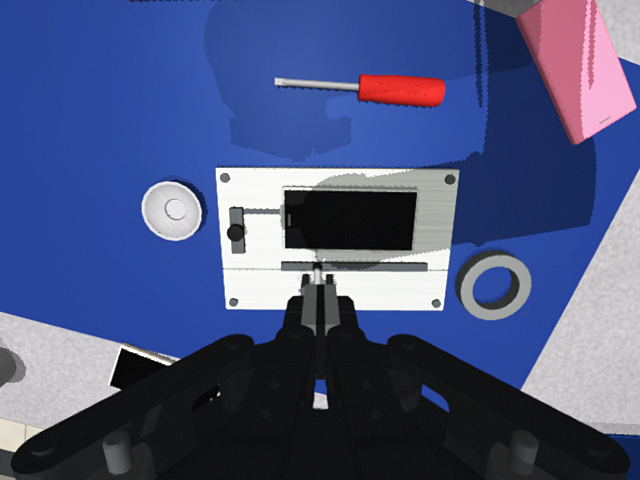

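The wrist view is clear: bed corners at about (217,168), (460,169), (445,310) and (226,311), phone from (285,188) to (416,250), stop at (237,230), and fence at row 265. I'll enlarge it to read the edges.

```bash
python3 - <<'E'
import cv2
p=cv2.imread("pics/w1.png")[160:320,210:470]
cv2.imwrite("pics/w1c.png",cv2.resize(cv2.convertScaleAbs(p,alpha=1.3,beta=25),None,fx=3,fy=3,interpolation=cv2.INTER_CUBIC))
E
```

```text
(no output)
```

View pics/w1c.png

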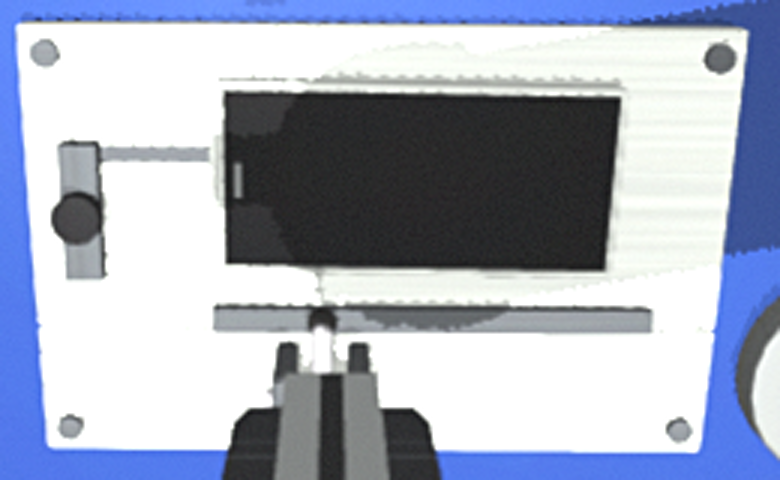

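```bash
python3 - <<'E'
from h import *
from scipy.spatial.transform import Rotation as Ro
f=np.load("pics/w1.npz");m=ctrl.camera_model("wrist")
T=np.eye(4);T[:3,:3]=Ro.from_euler("xyz",f["r"]).as_matrix();T[:3,3]=f["e"]
V=np.linalg.inv(T@np.array(m["T_tool_cam"]))
g=lambda q,z:onplane("wrist",np.array(q)/3+[209.67,159.67],z,m,V)[:,:2]
P=g([(17,22),(748,29),(700,454),(47,449)],.012)
J=np.array([(.125,-.065),(-.125,-.065),(-.125,.095),(.125,.095)])
A,B=J-J.mean(0),P-P.mean(0)
th=np.arctan2((A[:,0]*B[:,1]-A[:,1]*B[:,0]).sum(),(A*B).sum())
R=np.array([[np.cos(th),-np.sin(th)],[np.sin(th),np.cos(th)]]);t=P.mean(0)-R@J.mean(0)
print(np.degrees(th),t,((J@R.T+t)-P).round(4).tolist())
for n,q,z in [("glass",[(224,91),(621,97),(606,271),(226,264)],.022),("stop",[(100,141),(103,277)],.020),("fence",[(214,307),(652,310)],.018)]:
    print(n,((g(q,z)-t)@R*1000).round(1).tolist())
print("tcp jig",((f["e"][:2]-t)@R*1000).round(1), "tool yaw-jig+90",np.degrees(f["r"][2]-th)+90)
np.savez("jig.npz",th=th,t=t,R=R)
E
```

```text
-73.99118387761207 [0.56513337 0.07849825] [[0.0006, -0.0004], [0.0002, 0.0008], [-0.0004, -0.0004], [-0.0004, 0.0]]
glass [[53.6, -44.0], [-79.9, -43.2], [-80.0, 18.5], [54.1, 17.0]]
stop [[96.6, -26.2], [98.1, 22.9]]
fence [[59.1, 34.6], [-99.0, 34.5]]
tcp jig [ 17.9 -26.1] tool yaw-jig+90 0.45907424772148886
```

The sizes check out: the glass measures 134 × 62 mm inside a 3 mm rim, and the fence reads y = 34.6 against the given 35. The phone centre is at about (-13, -13) in the jig frame, and the stop face is at x ≈ 97.5. Next I move down beside the phone's -y edge.

```bash
cat > st.py <<'E'
from h import *
j=np.load("jig.npz");s=ctrl.sense()
print("clock",round(float(s["clock"]),2),"tcp jig mm",((s["eef_pos"][:2]-j["t"])@j["R"]*1000).round(1),"z",round(s["eef_pos"][2]*1000,1),"F jig",(s["contact_force"][:2]@j["R"]).round(1),round(float(s["contact_force"][2]),1),"yaw err",round(float(np.degrees(s["ee_rot"][2]-j["th"])+90),2))
E
python3 -m handwheel '{"slide":[[0.92,0.62,0.5],[0.92,0.62,0.5],[0,0,1],[0,0,1],[0,0,1],[0,0,1],[0,0,1],[0,0,1],[0,0,0.8],[0,0,0.5],[0,0,0.2],[0,0,0],[0,0,0]],"twist":[[0,0,0.05],[0,0,0],[0,0,0],[0,0,0],[0,0,0],[0,0,0],[0,0,0],[0,0,0],[0,0,0],[0,0,0],[0,0,0],[0,0,0],[0,0,0]],"grip":[0,0,0,0,0,0,0,0,0,0,0,0,0]}' >/dev/null; python3 st.py
```

```text
clock 4.05 tcp jig mm [-12.4 -71.2] z 19.5 F jig [0.4 0.3] -0.1 yaw err 0.1
```

```bash
python3 -m handwheel '{"slide":[[0,0,0.12],[-0.2,0,0],[-0.2,0,0],[-0.06,0,0],[-0.06,0,0],[-0.06,0,0],[-0.06,0,0],[-0.06,0,0],[-0.06,0,0],[-0.06,0,0],[-0.06,0,0],[0,0,0]],"twist":[[0,0,0],[0,0,0],[0,0,0],[0,0,0],[0,0,0],[0,0,0],[0,0,0],[0,0,0],[0,0,0],[0,0,0],[0,0,0],[0,0,0]],"grip":[0,0,0,0,0,0,0,0,0,0,0,0]}' >/dev/null; python3 st.py
```

```text
clock 5.25 tcp jig mm [-12.8 -49.1] z 15.8 F jig [-0.3 -0.1] -0.0 yaw err 0.13
```

```bash
for i in 1; do python3 -m handwheel '{"slide":[[-0.04,0,0],[-0.04,0,0],[0,0,0]],"twist":[[0,0,0],[0,0,0],[0,0,0]],"grip":[0,0,0]}' >/dev/null; python3 st.py;  python3 -m handwheel '{"slide":[[-0.02,0,0],[-0.02,0,0],[0,0,0]],"twist":[[0,0,0],[0,0,0],[0,0,0]],"grip":[0,0,0]}' >/dev/null; python3 st.py; done
```

```text
clock 5.55 tcp jig mm [-12.7 -47.5] z 15.8 F jig [ 0.6 -1.5] 0.7 yaw err 0.12
clock 5.85 tcp jig mm [-12.7 -46.5] z 15.8 F jig [ 0.4 -1. ] 0.9 yaw err 0.12
```

```bash
python3 -m handwheel '{"slide":[[-0.02,0,0],[-0.02,0,0],[0,0,0]],"twist":[[0,0,0],[0,0,0],[0,0,0]],"grip":[0,0,0]}' >/dev/null; python3 st.py;  python3 -m handwheel '{"slide":[[-0.02,0,0],[0,0,0]],"twist":[[0,0,0],[0,0,0]],"grip":[0,0]}' >/dev/null; python3 st.py;python3 -m handwheel '{"slide":[[-0.02,0,0],[0,0,0]],"twist":[[0,0,0],[0,0,0]],"grip":[0,0]}' >/dev/null; python3 st.py
```

```text
clock 6.15 tcp jig mm [-12.8 -45.4] z 15.8 F jig [-0.2 -1. ] 0.7 yaw err 0.13
clock 6.35 tcp jig mm [-12.8 -45. ] z 15.8 F jig [-0.2 -2.1] 0.7 yaw err 0.13
clock 6.55 tcp jig mm [-12.7 -44.5] z 15.8 F jig [ 0.7 -1.2] 1.1 yaw err 0.12
```

```bash
python3 -m handwheel '{"slide":[[-0.02,0,0],[0,0,0]],"twist":[[0,0,0],[0,0,0]],"grip":[0,0]}' >/dev/null; python3 st.py;  python3 -m handwheel '{"slide":[[-0.02,0,0],[0,0,0]],"twist":[[0,0,0],[0,0,0]],"grip":[0,0]}' >/dev/null; python3 st.py
```

```text
clock 6.75 tcp jig mm [-12.7 -44.5] z 15.7 F jig [-1.  -3.3] 2.5 yaw err 0.12
clock 6.95 tcp jig mm [-12.6 -44.5] z 15.6 F jig [-1.5 -5.3] 4.5 yaw err 0.11
```

```bash
python3 -m handwheel '{"slide":[[-0.02,0,0],[0,0,0]],"twist":[[0,0,0],[0,0,0]],"grip":[0,0]}' >/dev/null; python3 st.py
```

```text
clock 7.15 tcp jig mm [-12.6 -44.4] z 15.6 F jig [-2.  -6.8] 4.0 yaw err 0.1
```

```bash
python3 -m handwheel '{"slide":[[0.2,0,0],[0.6,0,0],[0.2,0,-0.6],[0,0.5,-1],[-0.7,0.9,0],[-0.7,0.9,0],[-0.7,0.9,0],[-0.7,0.8,0],[0,0,0],[0,0,0]],"twist":[[0,0,0],[0,0,0],[0,0,0],[0,0,0],[0,0,0],[0,0,0],[0,0,0],[0,0,0],[0,0,0],[0,0,0]],"grip":[0,0,0,0,0,0,0,0,0,0]}' >/dev/null; python3 st.py
```

```text
clock 8.15 tcp jig mm [-113.4    2.2] z 55.6 F jig [ 0.6 -0.6] 1.0 yaw err 0.17
```

```bash
python3 -m handwheel '{"slide":[[0,0,0.7],[0,0,0.6],[0,0,0.25],[0,-0.2,0],[0,-0.15,0],[0,-0.08,0],[0,-0.08,0],[0,-0.08,0],[0,-0.08,0],[0,0,0]],"twist":[[0,0,0],[0,0,0],[0,0,0],[0,0,0],[0,0,0],[0,0,0],[0,0,0],[0,0,0],[0,0,0],[0,0,0]],"grip":[0,0,0,0,0,0,0,0,0,0]}' >/dev/null; python3 st.py
```

```text
clock 9.15 tcp jig mm [-95.9   1.8] z 17.2 F jig [-0.8  0.5] 0.3 yaw err 0.11
```

```bash
python3 -m handwheel '{"slide":[[0,-0.08,0],[0,-0.08,0],[0,-0.08,0],[0,-0.08,0],[0,-0.08,0],[0,-0.08,0],[0,0,0]],"twist":[[0,0,0],[0,0,0],[0,0,0],[0,0,0],[0,0,0],[0,0,0],[0,0,0]],"grip":[0,0,0,0,0,0,0]}' >/dev/null; python3 st.py;python3 -m handwheel '{"slide":[[0,-0.08,0],[0,-0.08,0],[0,-0.08,0],[0,-0.08,0],[0,-0.08,0],[0,-0.08,0],[0,-0.08,0],[0,-0.08,0],[0,0,0]],"twist":[[0,0,0],[0,0,0],[0,0,0],[0,0,0],[0,0,0],[0,0,0],[0,0,0],[0,0,0],[0,0,0]],"grip":[0,0,0,0,0,0,0,0,0]}' >/dev/null; python3 st.py
```

```text
clock 9.85 tcp jig mm [-83.8   1.8] z 17.0 F jig [-0.1  0.2] -0.3 yaw err 0.11
clock 10.75 tcp jig mm [-67.8   1.8] z 17.0 F jig [-0.7 -0.2] -0.1 yaw err 0.11
```

```bash
python3 -m handwheel '{"slide":[[0,-0.06,0],[0,-0.06,0],[0,-0.06,0],[0,0,0]],"twist":[[0,0,0],[0,0,0],[0,0,0],[0,0,0]],"grip":[0,0,0,0]}' >/dev/null; python3 st.py;python3 -m handwheel '{"slide":[[0,-0.04,0],[0,-0.04,0],[0,0,0]],"twist":[[0,0,0],[0,0,0],[0,0,0]],"grip":[0,0,0]}' >/dev/null; python3 st.py
```

```text
clock 11.15 tcp jig mm [-63.4   1.8] z 17.0 F jig [0.  0.4] 0.3 yaw err 0.12
clock 11.45 tcp jig mm [-61.5   1.8] z 17.1 F jig [-0.9  0.1] 0.4 yaw err 0.12
```

```bash
python3 -m handwheel '{"slide":[[0,-0.04,0],[0,0,0]],"twist":[[0,0,0],[0,0,0]],"grip":[0,0]}' >/dev/null; python3 st.py;python3 -m handwheel '{"slide":[[0,-0.04,0],[0,0,0]],"twist":[[0,0,0],[0,0,0]],"grip":[0,0]}' >/dev/null; python3 st.py
```

```text
clock 11.65 tcp jig mm [-60.5   1.8] z 17.0 F jig [-1.   0.6] 0.9 yaw err 0.12
clock 11.85 tcp jig mm [-59.5   1.8] z 17.0 F jig [-0.8  0.2] 0.6 yaw err 0.12
```

```bash
python3 -m handwheel '{"slide":[[0,-0.04,0],[0,0,0]],"twist":[[0,0,0],[0,0,0]],"grip":[0,0]}' >/dev/null; python3 st.py;python3 -m handwheel '{"slide":[[0,-0.03,0],[0,0,0]],"twist":[[0,0,0],[0,0,0]],"grip":[0,0]}' >/dev/null; python3 st.py;python3 -m handwheel '{"slide":[[0,-0.03,0],[0,0,0]],"twist":[[0,0,0],[0,0,0]],"grip":[0,0]}' >/dev/null; python3 st.py
```

```text
clock 12.05 tcp jig mm [-58.5   1.8] z 17.1 F jig [-0.6 -0.7] -0.0 yaw err 0.12
clock 12.25 tcp jig mm [-57.8   1.9] z 17.1 F jig [-1.2 -1.3] -0.2 yaw err 0.12
clock 12.45 tcp jig mm [-57.    1.8] z 17.0 F jig [ 0.1 -0.4] 0.3 yaw err 0.12
```

```bash
python3 -m handwheel '{"slide":[[0,-0.03,0],[0,0,0]],"twist":[[0,0,0],[0,0,0]],"grip":[0,0]}' >/dev/null; python3 st.py;python3 -m handwheel '{"slide":[[0,-0.02,0],[0,0,0]],"twist":[[0,0,0],[0,0,0]],"grip":[0,0]}' >/dev/null; python3 st.py
```

```text
clock 12.65 tcp jig mm [-56.3   1.8] z 17.1 F jig [-1.  0.] -0.4 yaw err 0.12
clock 12.85 tcp jig mm [-55.8   1.9] z 17.1 F jig [-1.8  0. ] 0.3 yaw err 0.12
```

```bash
python3 -m handwheel '{"slide":[[0,-0.02,0],[0,0,0]],"twist":[[0,0,0],[0,0,0]],"grip":[0,0]}' >/dev/null; python3 st.py;python3 -m handwheel '{"slide":[[0,-0.02,0],[0,0,0]],"twist":[[0,0,0],[0,0,0]],"grip":[0,0]}' >/dev/null; python3 st.py
```

```text
clock 13.05 tcp jig mm [-55.3   1.9] z 17.1 F jig [-1.2 -0.4] 0.9 yaw err 0.12
clock 13.25 tcp jig mm [-54.8   1.9] z 17.0 F jig [-1.5 -0.9] 0.6 yaw err 0.12
```

```bash
python3 -m handwheel '{"slide":[[0,-0.02,0],[0,0,0]],"twist":[[0,0,0],[0,0,0]],"grip":[0,0]}' >/dev/null; python3 st.py;python3 -m handwheel '{"slide":[[0,-0.02,0],[0,0,0]],"twist":[[0,0,0],[0,0,0]],"grip":[0,0]}' >/dev/null; python3 st.py
```

```text
clock 13.45 tcp jig mm [-54.3   1.9] z 17.1 F jig [-1.4 -0.9] 0.3 yaw err 0.12
clock 13.65 tcp jig mm [-53.8   1.9] z 17.1 F jig [-1.2 -0.5] 0.2 yaw err 0.13
```

```bash
python3 -m handwheel '{"slide":[[0,-0.02,0],[0,-0.02,0],[0,0,0]],"twist":[[0,0,0],[0,0,0],[0,0,0]],"grip":[0,0,0]}' >/dev/null; python3 st.py;python3 -m handwheel '{"slide":[[0,-0.02,0],[0,-0.02,0],[0,0,0]],"twist":[[0,0,0],[0,0,0],[0,0,0]],"grip":[0,0,0]}' >/dev/null; python3 st.py
python3 - <<'E'
from h import *
p,d=ctrl.read_camera("scene");cv2.imwrite("pics/s2.png",cv2.resize(p[225:385,300:460],(600,600),interpolation=cv2.INTER_CUBIC))
E
```

```text
clock 13.95 tcp jig mm [-52.8   1.9] z 17.0 F jig [-1.3 -0.4] 1.3 yaw err 0.12
clock 14.25 tcp jig mm [-51.8   1.9] z 17.1 F jig [-0.5 -1.1] 0.5 yaw err 0.12
```

View pics/s2.png

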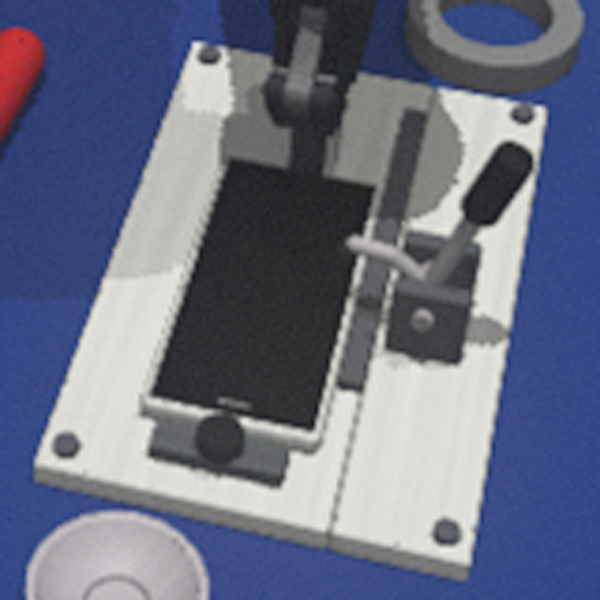

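The phone lies along the fence and its end, at crop (230,425), is nearly at the stop. I'll keep making small pushes.

```bash
python3 -m handwheel '{"slide":[[0,-0.02,0],[0,0,0]],"twist":[[0,0,0],[0,0,0]],"grip":[0,0]}' >/dev/null; python3 st.py;python3 -m handwheel '{"slide":[[0,-0.02,0],[0,0,0]],"twist":[[0,0,0],[0,0,0]],"grip":[0,0]}' >/dev/null; python3 st.py
```

```text
clock 14.5 tcp jig mm [-51.3   1.9] z 17.1 F jig [-1.1 -0.7] 1.1 yaw err 0.12
clock 14.7 tcp jig mm [-50.8   1.9] z 17.1 F jig [-1.4  0.2] 1.0 yaw err 0.12
```

```bash
python3 -m handwheel '{"slide":[[0,-0.02,0],[0,0,0]],"twist":[[0,0,0],[0,0,0]],"grip":[0,0]}' >/dev/null; python3 st.py;python3 -m handwheel '{"slide":[[0,-0.02,0],[0,0,0]],"twist":[[0,0,0],[0,0,0]],"grip":[0,0]}' >/dev/null; python3 st.py
```

```text
clock 14.9 tcp jig mm [-50.3   1.9] z 17.1 F jig [-1.7 -0.9] 0.4 yaw err 0.12
clock 15.1 tcp jig mm [-49.8   1.9] z 17.1 F jig [-1.2 -0. ] 1.5 yaw err 0.12
```

```bash
python3 -m handwheel '{"slide":[[0,-0.02,0],[0,0,0]],"twist":[[0,0,0],[0,0,0]],"grip":[0,0]}' >/dev/null; python3 st.py;python3 -m handwheel '{"slide":[[0,-0.02,0],[0,0,0]],"twist":[[0,0,0],[0,0,0]],"grip":[0,0]}' >/dev/null; python3 st.py
```

```text
clock 15.3 tcp jig mm [-49.3   1.9] z 17.1 F jig [-2.8 -0.2] 0.4 yaw err 0.12
clock 15.5 tcp jig mm [-48.8   1.9] z 17.1 F jig [-0.9 -0.9] 1.5 yaw err 0.12
```

```bash
python3 -m handwheel '{"slide":[[0,-0.02,0],[0,0,0]],"twist":[[0,0,0],[0,0,0]],"grip":[0,0]}' >/dev/null; python3 st.py;python3 -m handwheel '{"slide":[[0,-0.02,0],[0,0,0]],"twist":[[0,0,0],[0,0,0]],"grip":[0,0]}' >/dev/null; python3 st.py
```

```text
clock 15.7 tcp jig mm [-48.3   1.9] z 17.0 F jig [-2.7 -0.9] 0.4 yaw err 0.12
clock 15.9 tcp jig mm [-48.1   1.9] z 17.1 F jig [-3.6 -2. ] 0.4 yaw err 0.12
```

```bash
python3 -m handwheel '{"slide":[[0,-0.02,0],[0,0,0]],"twist":[[0,0,0],[0,0,0]],"grip":[0,0]}' >/dev/null; python3 st.py;python3 -m handwheel '{"slide":[[0,-0.01,0],[0,0,0]],"twist":[[0,0,0],[0,0,0]],"grip":[0,0]}' >/dev/null; python3 st.py
```

```text
clock 16.1 tcp jig mm [-48.    1.9] z 17.0 F jig [-7.3 -1.7] 1.8 yaw err 0.12
clock 16.3 tcp jig mm [-47.9   1.9] z 17.0 F jig [-7.9 -2.4] 2.1 yaw err 0.12
```

The phone is against the stop: the force rose to about 8 N with no further movement at x = -48. Next comes a light second push towards the fence, to be sure that edge is still flush.

```bash
python3 -m handwheel '{"slide":[[0,0.1,0],[0,0.4,0],[0,0.1,-0.8],[0,0,-0.8],[0.9,-0.7,0],[0.9,-0.9,0],[0.7,-0.9,0],[0,-0.7,0],[0,0,0.8],[0,0,0.8],[0,0,0]],"twist":[[0,0,0],[0,0,0],[0,0,0],[0,0,0],[0,0,0],[0,0,0],[0,0,0],[0,0,0],[0,0,0],[0,0,0],[0,0,0]],"grip":[0,0,0,0,0,0,0,0,0,0,0]}' >/dev/null; python3 st.py
```

```text
clock 17.4 tcp jig mm [ 18.3 -62.1] z 15.2 F jig [-0.1 -0.2] 0.0 yaw err 0.08
```

```bash
python3 -m handwheel '{"slide":[[0,0,-0.05],[-0.2,0,0],[-0.2,0,0],[-0.1,0,0],[-0.08,0,0],[-0.04,0,0],[-0.04,0,0],[0,0,0]],"twist":[[0,0,0],[0,0,0],[0,0,0],[0,0,0],[0,0,0],[0,0,0],[0,0,0],[0,0,0]],"grip":[0,0,0,0,0,0,0,0]}' >/dev/null; python3 st.py; python3 -m handwheel '{"slide":[[-0.02,0,0],[0,0,0]],"twist":[[0,0,0],[0,0,0]],"grip":[0,0]}' >/dev/null; python3 st.py
```

```text
clock 18.2 tcp jig mm [ 18.1 -44.4] z 18.2 F jig [-0.3 -2.4] 0.1 yaw err 0.11
clock 18.4 tcp jig mm [ 18.1 -44.4] z 18.1 F jig [-0.5 -4.2] 2.6 yaw err 0.11
```

```bash
python3 -m handwheel '{"slide":[[-0.02,0,0],[0,0,0]],"twist":[[0,0,0],[0,0,0]],"grip":[0,0]}' >/dev/null; python3 st.py; python3 -m handwheel '{"slide":[[-0.02,0,0],[0,0,0]],"twist":[[0,0,0],[0,0,0]],"grip":[0,0]}' >/dev/null; python3 st.py
```

```text
clock 18.6 tcp jig mm [ 18.1 -44.3] z 18.1 F jig [-2.1 -5.5] 3.9 yaw err 0.11
clock 18.8 tcp jig mm [ 18.2 -44.2] z 18.0 F jig [-1.6 -8. ] 5.7 yaw err 0.1
```

```bash
python3 -m handwheel '{"slide":[[0.1,0,0],[0.4,0,0],[0.1,0,-0.5],[0,0,-1],[0,0,-1],[0,0,-1],[0,0,-1],[0,0,-1],[0,0,-1],[0,0,-1],[-0.4,0,-0.5],[0,0,0],[0,0,0]],"twist":[[0,0,0],[0,0,0],[0,0,0],[0,0,0],[0,0,0],[0,0,0],[0,0,0],[0,0,0],[0,0,0],[0,0,0],[0,0,0],[0,0,0],[0,0,0]],"grip":[0,0,0,0,0,0,0,0,0,0,0,0,0]}' >/dev/null; python3 st.py
python3 - <<'E'
from h import *
s=ctrl.sense();p,d=ctrl.read_camera("wrist")
cv2.imwrite("pics/w2.png",p);np.savez("pics/w2.npz",d=d,e=s["eef_pos"],r=s["ee_rot"])
cv2.imwrite("pics/w2c.png",cv2.resize(cv2.convertScaleAbs(p[160:350,200:460],alpha=1.2,beta=20),None,fx=3,fy=3,interpolation=cv2.INTER_CUBIC))
E
```

```text
clock 20.1 tcp jig mm [ 17.9 -47.9] z 218.5 F jig [-0.4 -0.6] -0.7 yaw err 0.11
```

View pics/w2c.png

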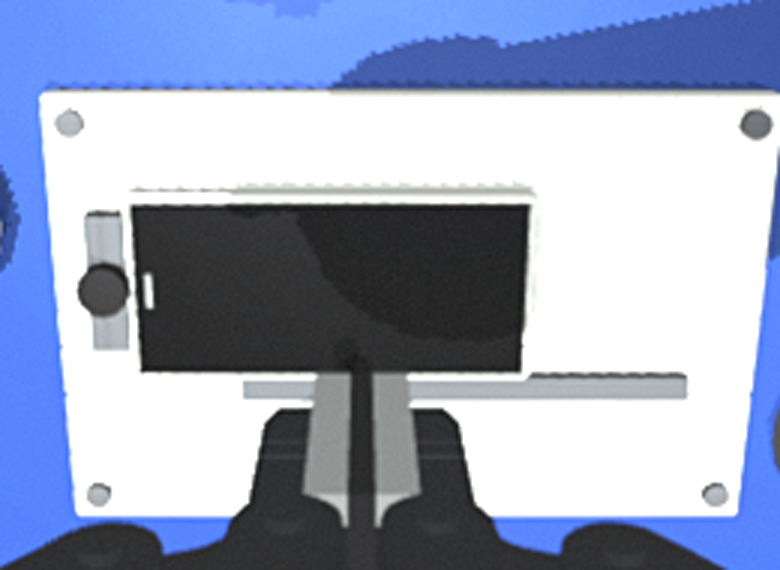

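The phone's long edge is against the fence at crop row 375, and its end is against the stop at about column 128. Now I go over to the +y side of the handle.

```bash
python3 -m handwheel '{"slide":[[-0.6,-0.08,0],[-1,0,0],[-1,0,0],[-1,0,0],[-1,0,0],[-1,0,0],[-1,0,0],[0,0,0.7],[0,0,1],[0,0,1],[0,0,1],[0,0,1],[0,0,0.5],[0,0,0],[0,0,0]],"twist":[[0,0,0],[0,0,0],[0,0,0],[0,0,0],[0,0,0],[0,0,0],[0,0,0],[0,0,0],[0,0,0],[0,0,0],[0,0,0],[0,0,0],[0,0,0],[0,0,0],[0,0,0]],"grip":[0,0,0,0,0,0,0,0,0,0,0,0,0,0,0]}' >/dev/null; python3 st.py
```

```text
clock 21.65 tcp jig mm [ 19.8 117.7] z 88.7 F jig [0.4 0.3] 0.9 yaw err 0.14
```

```bash
python3 -m handwheel '{"slide":[[0.2,0,0],[0.2,0,0],[0.1,0,0],[0.08,0,0],[0.08,0,0],[0.08,0,0],[0.08,0,0],[0,0,0]],"twist":[[0,0,0],[0,0,0],[0,0,0],[0,0,0],[0,0,0],[0,0,0],[0,0,0],[0,0,0]],"grip":[0,0,0,0,0,0,0,0]}' >/dev/null; python3 st.py
```

```text
clock 22.45 tcp jig mm [19.7 99.5] z 90.0 F jig [0.3 5.1] 3.7 yaw err 0.18
```

```bash
python3 -m handwheel '{"slide":[[0.08,0,0],[0.08,0,0],[0.08,0,0],[0.08,0,0],[0,0,0]],"twist":[[0,0,0],[0,0,0],[0,0,0],[0,0,0],[0,0,0]],"grip":[0,0,0,0,0]}' >/dev/null; python3 st.py
```

```text
clock 22.95 tcp jig mm [19.7 89.8] z 89.1 F jig [-0.2  4.4] 3.1 yaw err 0.14
```

```bash
python3 -m handwheel '{"slide":[[0.08,0,0],[0.08,0,0],[0.08,0,0],[0,0,0]],"twist":[[0,0,0],[0,0,0],[0,0,0],[0,0,0]],"grip":[0,0,0,0]}' >/dev/null; python3 st.py
```

```text
clock 23.35 tcp jig mm [19.8 82. ] z 87.8 F jig [-0.5  1.5] 0.8 yaw err 0.11
```

```bash
python3 -m handwheel '{"slide":[[0.08,0,0],[0.08,0,0],[0,0,0]],"twist":[[0,0,0],[0,0,0],[0,0,0]],"grip":[0,0,0]}' >/dev/null; python3 st.py;python3 -m handwheel '{"slide":[[0.06,0,0],[0.06,0,0],[0,0,0],[0,0,0]],"twist":[[0,0,0],[0,0,0],[0,0,0],[0,0,0]],"grip":[0,0,0,0]}' >/dev/null; python3 st.py
```

```text
clock 23.65 tcp jig mm [19.8 78.3] z 88.1 F jig [0.6 2. ] 0.8 yaw err 0.11
clock 24.05 tcp jig mm [19.7 75.4] z 87.9 F jig [-0.5 -0.7] -0.4 yaw err 0.12
```

The force has gone to zero, so the clamp seems to have snapped over. I'll retreat and check.

```bash
python3 -m handwheel '{"slide":[[-0.5,0,0],[-0.8,0,0],[-0.5,0,-0.5],[0,0,-1],[0,0,-1],[0,0,-1],[0,0,-0.5],[0,0,0],[0,0,0]],"twist":[[0,0,0],[0,0,0],[0,0,0],[0,0,0],[0,0,0],[0,0,0],[0,0,0],[0,0,0],[0,0,0]],"grip":[0,0,0,0,0,0,0,0,0]}' >/dev/null; python3 st.py
python3 - <<'E'
from h import *
s,D=ctrl.read_camera("scene");b,_=ctrl.read_camera("side")
np.save("pics/s3.npy",D);cv2.imwrite("pics/s3full.png",s)
r=lambda p:cv2.resize(p,(400,400),interpolation=cv2.INTER_CUBIC)
cv2.imwrite("pics/s3.png",np.hstack([r(s[225:385,300:460]),r(b[190:350,290:450])]))
E
```

```text
clock 24.95 tcp jig mm [ 19.5 120.8] z 187.3 F jig [-0.9 -0.1] -1.0 yaw err 0.11
```

View pics/s3.png

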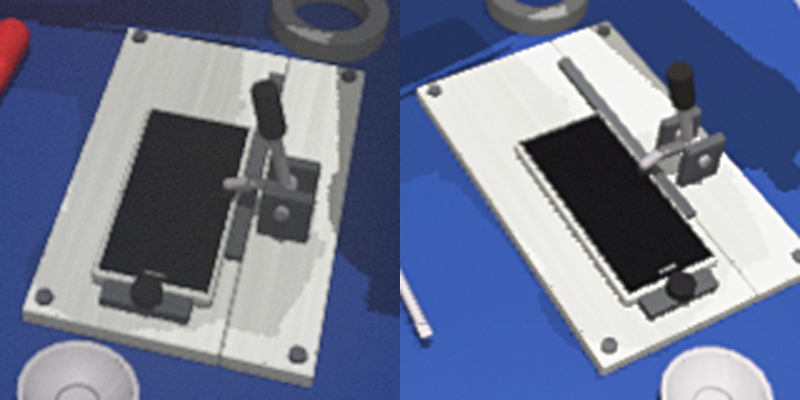

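The handle has gone over (grip at left panel (268,110)), the toe sits on the phone's edge at (238,183), and the phone is flush with the fence and stop. I'll check the grip position numerically, then hand in.

```bash
python3 - <<'E'
from h import *
j=np.load("jig.npz");P=atdepth("scene",[(407,269)],np.load("pics/s3.npy"))[0]
y=((P[:2]-j["t"])@j["R"])*1000;print(y.round(1),P[2].round(4))
lean=np.arctan2(62-y[1],P[2]*1000-36);print("lean to -y",lean.round(3))
if lean>.15: print(ctrl.sign_off())
E
```

```text
[27.  44.5] 0.1012
lean to -y 0.263
the job is handed in; nothing more can be done
None
```

The phone is flush against the side fence and end stop, the clamp has snapped over with its toe on the phone's edge, and the job was handed in at about 25 s with no force reading above about 10 N.

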